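# Swap two stacking trays between docks, then stack and cover the finished job

### The arm

A 7-joint arm with a two-finger parallel gripper is mounted at the origin on a cart in front of the work surface, level with it; the furniture and walls round the work are solid. World frame = base frame: x ahead of the robot, y to its left, z up, the work surface at z = 0. Lengths are in m, angles in rad, forces in N, time in s.
With the tool pointing down it reaches from about 0.425 to 0.875 m from the base axis. Payload 4.7 kg.
Tool frame: the origin (TCP) lies at the very end of the fingers, on their centre line; the grasp point (between the pads) lies 19 mm behind it; z points along the fingers, x is the direction in which the jaws open and shut, and the axes are right-handed (so a half turn about z gives the same grasp; the last joint's range is limited). The gripper opens to 87 mm and grips with 3 to 60 N. Pads are 19 mm wide; open, the fingers measure 117 mm over their backs; the gripper's body (75 mm by 190 mm) begins 51 mm behind the grasp point.
Start: joints at [1.119, 0.321, -0.07, 1.45, 0.023, 1.371, -0.057], TCP at [0.292, -0.581, 0.223] pointing down, gripper open.
Joint ranges: [-2.86, 2.86], [-0.3, 2.09], [-1.38, 1.24], [0.06, 2.45], [-1.56, 4.7], [0.09, 2.05], [-2.69, 2.69]. Speed limits (rad/s): [2.57, 2.57, 3.14, 3.14, 3.14, 3.14, 3.14].

### API

Orientations are given as a 3x3 rotation matrix whose columns are the frame's x, y, z axes.
In Python, from workcell import bot gives the robot as it stands.
- The arm moves only by the tool apply_moves, never from a script. Its argument "series" is a list that holds one entry, the list of rows, each a list of 7 numbers: the turn, a rotation vector about the tool's x, y, z in degrees, then the shift along the tool's x, y, z in cm, then the opening, from 0 (shut) to 1 (fully open). In form: [[[ax, ay, az, x, y, z, jaw], ...]]. A call has 1 to 12 rows; each row is the pose to reach, as a shift and turn from the pose commanded when the call began, along the tool's axes at that moment; what a row does not reach only later rows make up. A row lasts 1/8 s, in which the tool goes at most 62.5 mm and 10.7 degrees, less where a joint would pass 70% of its speed; a pose out of reach is approached as far as the arm can. A call with a gripper value outside its range is refused whole. The fingers move at their own pace and stop on an object; the grip force is fixed at half the most. Time passes only in rows, so rows that repeat a pose let the fingers close. It gives the time, the measured TCP pose, the force and the opening at its end, in the units of the state.
- bot.observe(): the state, without advancing time (a new reading comes with each control period).
- bot.get_image(name): name is "side" or "top" or "wrist"; returns the picture (400x640x3 uint8, red, green, blue); there is no depth.
- bot.camera_info(name): a dict with "fov_y" (degrees; the focal length in pixels is half the picture's height over the tangent of half this angle, whatever the lens; pixels are square), "cx", "cy" (the principal point, pixels), "R" (3x3) and "t" (3): a world point X has camera coordinates R X + t. Camera axes: x right, y down, z forward; pixel columns grow to the right and rows downward; lengths in m; the calibration is good to about 2 mm. A picture is of the moment at which its call begins: read the wrist's pose just before it. camera_info takes no time and is no camera call; for the wrist camera it gives the pose at the moment of the call.
- bot.sign_off(): hands the job in, once; it reports no verdict.
The state is a dict: "time_s": time; "joints": joint angles; "dq": joint speeds; "joint_torque": joint torques, N m; "tool_pos": TCP position; "ee_rot": TCP orientation; "contact_force": force on the tool from outside, world axes, zero at the start; "torque": the same for the moment, N m; "width": finger opening in m.
Only numpy, scipy, OpenCV 4.12 (cv2) and the standard library are available. Lean on these libraries where they do the work, as an engineer would, in place of code of your own. Each camera call takes 0.05 s, during which the arm holds its last target. There are 200 camera calls.

### The job

Swap the two trays in the docks, parking one of them on the black rubber mat on the way: the deep tray (with the finished board) goes from the round dock to the rectangular dock, and the plain empty tray goes to the round dock. Then stack the six-compartment tray on the deep tray and close the stack with the cover, cut corners all matched and everything fully seated. Leave the screwdriver, the syringe and the USB stick lying among them where they are, and let go of everything at the end.

Things in the scene. Friction and masses are not known exactly. Their poses are not given: they have to be found in the camera images.
- deep_tray: Deep tray with a green board fixed inside; starts in the round dock; 0.16 kg. Grey, 96 x 60 mm; grip the upright sides across the 60 mm. A shoulder 36 mm up carries the next part; inside it a rim 7 mm high, leaning inward, enters that part's skirt (8 mm deep, hollow underside, 2 mm play). Half a turn wrong will not seat. Origin: underside centre; x along length, z up; the one cut corner (14 mm, 45 deg) is at +x +y.
- plain_tray: Plain shallow tray, one empty pocket; starts in the rectangular dock; 0.12 kg. Grey, 96 x 60 mm; grip the upright sides across the 60 mm. A shoulder 22 mm up carries the next part; inside it a rim 7 mm high, leaning inward, enters that part's skirt (8 mm deep, hollow underside, 2 mm play). Half a turn wrong will not seat. Origin: underside centre; x along length, z up; the one cut corner (14 mm, 45 deg) is at +x +y.
- divided_tray: Shallow tray with six compartments (screws fixed in them); starts on the bench; 0.12 kg. Grey, 96 x 60 mm; grip the upright sides across the 60 mm. A shoulder 22 mm up carries the next part; inside it a rim 7 mm high, leaning inward, enters that part's skirt (8 mm deep, hollow underside, 2 mm play). Half a turn wrong will not seat. Origin: underside centre; x along length, z up; the one cut corner (14 mm, 45 deg) is at +x +y.
- cover: Grey flat cover, 96 x 60 mm, top 12 mm up, skirt underneath like the trays. Grip it by the bar on its middle: 50 mm along x, 14 mm wide, from 12 to 28 mm up. On the bench, 0.09 kg. Origin: underside centre; x along length, z up; the one cut corner (14 mm, 45 deg) is at +x +y.
- round_dock: Round steel dock: disc of 132 mm diameter, 6 mm thick. A raised boss on it (86 x 50 mm, 7 mm high, one corner cut at its +x +y) enters the tray's skirt; seated, the tray's origin is 6 mm above the dock's and their x axes agree. Origin: underside centre, on the bench; x along the boss's length. Fixed.
- square_dock: Rectangular steel dock: plate 124 x 86 mm (124 along x), 6 mm thick. A raised boss on it (86 x 50 mm, 7 mm high, one corner cut at its +x +y) enters the tray's skirt; seated, the tray's origin is 6 mm above the dock's and their x axes agree. Origin: underside centre, on the bench; x along the boss's length. Fixed.
- mat: Black rubber parking mat, flat, 130 x 95 mm (130 along x), 3 mm thick, fixed, empty at the start. Origin: centre of its underside. Any tray set down wholly on it is parked.
- driver: Small blue-handled screwdriver, 142 x 12 x 12 mm, lying along its x; bystander, leave it. Origin: centre of its underside.
- syringe: Small white and blue paste syringe, 93 x 22 x 13 mm, lying along its x; bystander, leave it. Origin: centre of its underside.
- stick: Black USB stick, 52 x 18 x 8 mm, lying along its x; bystander, leave it. Origin: centre of its underside.

How it is judged:
By the outcome, as a careful person would: the job done as asked, in the order asked, and still so for the second after the job is handed in, with the robot touching nothing.
It also fails if it takes over 144 s, if anything falls off the work surface, if the arm or the gripper's body presses on something with over 40 N, if the wrist force passes 120 N, or if a joint passes its speed limit or range.

## Working session

There is one attempt and no reset: what is moved stays moved. The work goes in short steps, Python scripts to look and compute and a tool call to move; the robot and the scene stay as the last step left them, time stands still between calls to the robot, and variables do not carry over. Pictures are saved under pics/ and viewed, about 12 in all and at most 16, crops included, and the job is handed in when it is done.

Besides the shell and the picture viewer there is one more tool, called after ">>>" as name(argument=value, ...) on one line, values as JSON. apply_moves: Moves the arm, as the interface text tells. Its arguments: {"type":"object","properties":{"series":{"type":"array"}},"required":["series"]}

```bash
mkdir -p pics; ls; python3 - <<'E'
from workcell import bot
import cv2
for n in ("top","side"):
    im=bot.get_image(n); cv2.imwrite(f"pics/{n}0.png",im[:,:,::-1])
    c=bot.camera_info(n); print(n,c)
print(bot.observe())
E
```

```text
pics
top {'fov_y': 47.12693485491326, 'cx': 324.77002332286776, 'cy': 199.8169746306069, 'R': array([[ 0.00916895, -0.99990569,  0.01022495],
       [-0.99832169, -0.0097382 , -0.05708744],
       [ 0.05718163, -0.00968436, -0.99831682]]), 't': array([-0.09730658,  0.51251279,  0.97780088])}
side {'fov_y': 45.98347424325012, 'cx': 324.3887030496646, 'cy': 200.08991423883782, 'R': array([[ 0.98292496, -0.18295574, -0.01963981],
       [-0.09199249, -0.3961588 , -0.91356203],
       [ 0.15936093,  0.89976964, -0.40622492]]), 't': array([-0.50359781,  0.04120188,  1.17569806])}
{'time_s': 0.1, 'joints': array([ 1.11908009,  0.32176377, -0.0700443 ,  1.45155524,  0.02261656,
        1.37081895, -0.05690626]), 'dq': array([-0.00016423, -0.00210265, -0.00032336, -0.00216225,  0.00051267,
       -0.00143971, -0.00166341]), 'joint_torque': array([ 2.15402115e-04, -4.92570448e+01, -4.05644830e-01, -3.13395059e+01,
       -6.41134777e-02,  3.94967257e-02,  1.08646075e-04]), 'tool_pos': array([ 0.29165092, -0.58033174,  0.22155979]), 'ee_rot': array([[ 4.49139460e-01, -8.93461212e-01, -8.98507200e-04],
       [-8.93459940e-01, -4.49140342e-01,  1.51281248e-03],
       [-1.75519510e-03,  1.23316409e-04, -9.99998452e-01]]), 'contact_force': array([ 0.17780021,  0.43960682, -0.694522  ]), 'torque': array([ 0.01773614,  0.03876948, -0.00223147]), 'width': 0.08683232334386264}
```

View pics/top0.png

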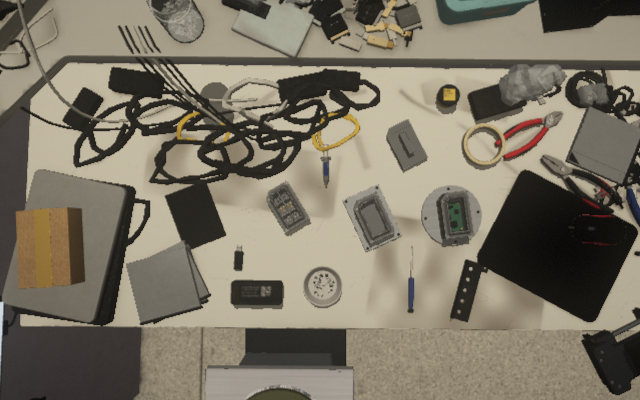

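View pics/side0.png

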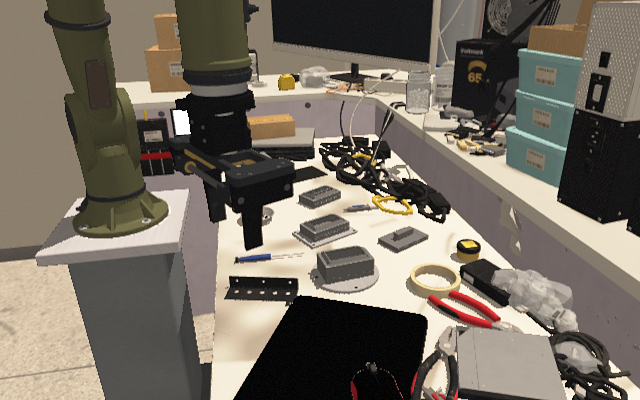

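The top view shows: round dock with deep tray (452,215), rectangular dock with plain tray (372,217), divided tray (288,208), cover (407,145), mat (195,215). The driver is at (411,280), the syringe at (326,170) and the USB stick at (239,257).

```bash
python3 - <<'E'
import cv2
im=cv2.imread("pics/top0.png")
a=cv2.resize(im[110:260,230:500],None,fx=2.95,fy=2.95,interpolation=cv2.INTER_CUBIC)
cv2.imwrite("pics/crop0.png",a)
E
```

```text
(no output)
```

View pics/crop0.png

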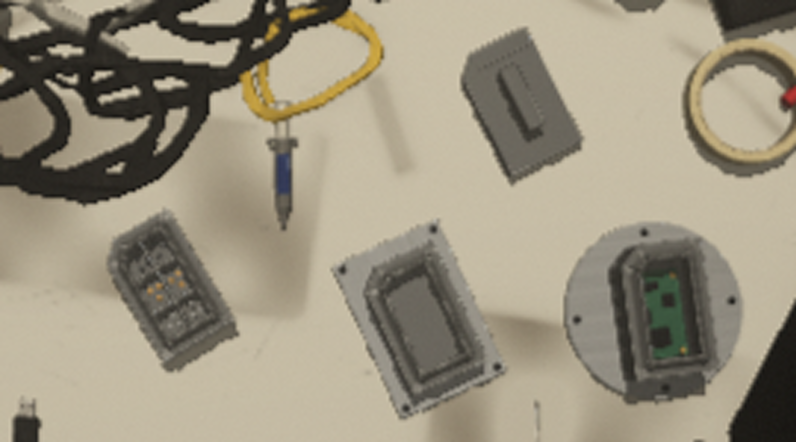

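```bash
cat > h.py <<'E'
import numpy as np, cv2
from scipy.optimize import minimize, least_squares
def proj(P,c):
    X=np.asarray(P)@c["R"].T+c["t"]; f=200/np.tan(np.radians(c["fov_y"])/2)
    return X[:,:2]/X[:,2:]*f+[c["cx"],c["cy"]]
def unproj(px,c,z):
    f=200/np.tan(np.radians(c["fov_y"])/2)
    d=np.c_[(np.atleast_2d(px)-[c["cx"],c["cy"]])/f,np.ones(len(np.atleast_2d(px)))]@c["R"]; o=-c["R"].T@c["t"]
    return o+d*((z-o[2])/d[:,2])[:,None]
def rect(l,w,z,cut=0):
    a,b=l/2,w/2
    p=[(a,-b),(a,b-cut),(a-cut,b),(-a,b),(-a,-b)] if cut else [(a,-b),(a,b),(-a,b),(-a,-b)]
    return np.array([(x,y,z) for x,y in p])/1000
def world(P,q): # q x,y,yaw(deg)
    c,s=np.cos(np.radians(q[2])),np.sin(np.radians(q[2]))
    return P@np.array([[c,s,0],[-s,c,0],[0,0,1]])+[q[0],q[1],0]
def dense(P,n=40):
    Q=np.roll(P,-1,0); t=np.linspace(0,1,n,endpoint=False)[:,None]
    return np.vstack([a+(b-a)*t for a,b in zip(P,Q)])
def fitpts(P,px,c,q0):
    r=least_squares(lambda q:(proj(world(P,[q[0],q[1],q[2]*100]),c)-px).ravel(),[q0[0],q0[1],q0[2]/100])
    return np.array([r.x[0],r.x[1],r.x[2]*100]),np.sqrt(np.mean(r.fun**2))
def edgefit(img,c,polys,q0,sig=6,clip=6,box=(.012,.012,6)):
    g=cv2.GaussianBlur(cv2.cvtColor(img,cv2.COLOR_RGB2GRAY),(3,3),0)
    d=cv2.distanceTransform(255-cv2.Canny(g,25,60),cv2.DIST_L2,5)
    P=np.vstack([dense(p) for p in polys])
    def cost(v):
        uv=proj(world(P,q0+v*np.array([.01,.01,5])),c).astype(np.float32)
        return np.minimum(cv2.remap(d,uv[:,0:1],uv[:,1:2],cv2.INTER_LINEAR,borderValue=clip),clip).mean()
    best=min((minimize(cost,s,method="Nelder-Mead",options=dict(initial_simplex=s+np.vstack([np.zeros(3),np.eye(3)*.5]))) for s in
      [np.array([a,b,e]) for a in(-.7,0,.7) for b in(-.7,0,.7) for e in(-.6,0,.6)]),key=lambda r:r.fun)
    return q0+best.x*np.array([.01,.01,5]),best.fun
TRAY={"deep":36,"plain":22,"div":22}
E
python3 - <<'E'
from h import *; from workcell import bot
c=bot.camera_info("top"); o=np.array([230,110])
def cr(l): return np.array(l)/2.95+o
pr=lambda n,r:print(n,np.round(r[0],4),round(r[1],2))
pr("cover",fitpts(rect(96,60,12)[[0,3,2]],cr([(525,28),(580,143),(513,183)]),c,[.6,0,25]))
pr("sq",fitpts(rect(124,86,6),cr([(435,222),(333,268),(403,418),(505,370)]),c,[.5,0,25]))
print("round",unproj(cr([(653,312)]),c,.005))
pr("div",fitpts(np.vstack([rect(96,60,22)[:1],rect(96,60,0)[2:4]]),cr([(168,210),(173,372),(238,330)]),c,[.5,.2,25]))
pr("mat",fitpts(rect(130,95,3),np.array([(200,183),(166,195),(192,248),(226,237)]),c,[.5,.3,20]))
for n,p in dict(driver=(411,280),syr=(326,170),stick=(239,257)).items(): print(n,unproj([p],c,.005))
w=bot.camera_info("wrist"); s=bot.observe(); print(w["fov_y"],w["cx"],w["cy"])
print("cam in tool",s["ee_rot"].T@(-w["R"].T@w["t"]-s["tool_pos"]), "\n",w["R"]@s["ee_rot"])
E
```

```text
cover [ 0.6345 -0.2681 27.3393] 0.7
sq [ 0.4747 -0.196  25.3632] 0.6
round [[ 0.48172994 -0.37000027  0.005     ]]
div [ 4.92100e-01 -1.20000e-02  3.26297e+01] 0.95
mat [ 0.4768  0.188  24.7825] 3.25
driver [[ 0.3415515  -0.28125955  0.005     ]]
syr [[ 0.57958876 -0.09465073  0.005     ]]
stick [[0.38801935 0.0922426  0.005     ]]
71.44930164431065 320.1067097441278 199.67286301280873
cam in tool [-0.00022743 -0.07175267 -0.16303405] 
 [[ 9.99999572e-01 -5.72190129e-04  7.27724496e-04]
 [ 7.43794127e-04  9.64625645e-01 -2.63622480e-01]
 [-5.51139530e-04  2.63622908e-01  9.64625657e-01]]
```

>>> apply_moves(series=[[[0,0,0,-6,-9.5,2,1],[0,0,0,-12.5,-19.5,4,1],[0,0,0,-18.8,-29.4,7,1],[0,0,0,-18.8,-29.4,7,1],[0,0,0,-18.8,-29.4,7,1],[0,0,0,-18.8,-29.4,7,1],[0,0,0,-18.8,-29.4,7,1],[0,0,0,-18.8,-29.4,7,1],[0,0,0,-18.8,-29.4,7,1],[0,0,0,-18.8,-29.4,7,1]]])

```text
time_s: 1.35
tool_pos: [0.4695, -0.2821, 0.1527]
ee_rot: [[0.447, -0.895, 0.0], [-0.895, -0.447, -0.0], [0.0, 0.0, -1.0]]
contact_force: [0.1, 0.0, 0.8]
width: 0.087
```

```bash
cat >> h.py <<'E'
from workcell import bot
def snap(n,name):
    c=bot.camera_info(n); im=bot.get_image(n); cv2.imwrite(f"pics/{name}.png",im[:,:,::-1]); return im,c
def st():
    s=bot.observe(); R=s["ee_rot"]; print("t",round(s["time_s"],2),"pos",s["tool_pos"].round(4),"phi",round(np.degrees(np.arctan2(R[1,0],R[0,0])),2),"tilt",R[:2,2].round(4),"F",s["contact_force"].round(1),"w",round(s["width"],4)); return s
def goto(p,yaw): # print tool-axis shift (cm) and az so that tool x is along +-tray y
    s=st(); R=s["ee_rot"]; phi=np.degrees(np.arctan2(R[1,0],R[0,0]))
    d=(yaw-90-phi+90)%180-90
    print("goto az",round(-d,2),"shift cm",(R.T@(np.array(p)-s["tool_pos"])*100).round(2))
def show(im,c,items,name,crop=None,k=1.2):
    v=im[:,:,::-1].copy()
    v=cv2.resize(v,None,fx=k,fy=k,interpolation=cv2.INTER_CUBIC)
    for polys,q in items:
        for p in polys: cv2.polylines(v,[((proj(world(p,q),c)+.5)*k*8).astype(np.int32)],True,(0,0,255),1,cv2.LINE_AA,3)
    if crop: v=v[crop[1]:crop[3],crop[0]:crop[2]]
    cv2.imwrite(f"pics/{name}.png",v)
E
python3 - <<'E'
from h import *
st(); im,c=snap("wrist","w1")
S=[rect(124,86,6)]; T=[rect(96,60,28,14)]; D=[rect(96,60,42,14)]
th=np.linspace(0,2*np.pi,60,endpoint=False); Rd=[np.c_[np.cos(th)*.066,np.sin(th)*.066,0*th+.006]]
it=[]
for n,p,q in [("sq",S,[.4747,-.196,25.4]),("plain",T,[.4747,-.196,25.4]),("rd",Rd,[.4817,-.370,0]),("deep",D,[.4817,-.37,0]),("cover",[rect(96,60,12,14)],[.6345,-.268,27.3])]:
    r=edgefit(im,c,p,np.array(q)); print(n,r[0].round(4),round(r[1],2)); it.append((p,r[0]))
show(im,c,it,"w1o")
E
```

```text
t 1.35 pos [ 0.4695 -0.2821  0.1527] phi -63.45 tilt [ 0.     -0.0004] F [0.1 0.  0.8] w 0.087
sq [ 0.4762 -0.1969 25.1027] 0.42
plain [ 0.476  -0.1961 25.0802] 0.29
rd [ 0.4844 -0.3695 -4.6592] 1.41
deep [ 0.485  -0.3605  8.119 ] 1.59
cover [ 0.633  -0.2715 27.0539] 2.79
```

View pics/w1o.png

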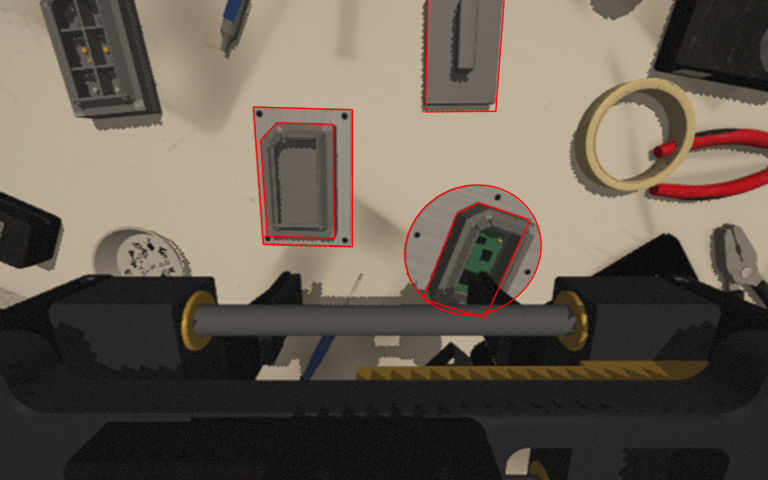

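Square dock and plain tray fit well (projected outlines lie on the plate at crop (253-352,107-245)). The deep tray is half hidden by a finger, so I will measure it later. Next I grasp the plain tray.

>>> apply_moves(series=[[[0,0,1.5,-4,-2.4,2,1],[0,0,1.5,-7.4,-4.4,4,1],[0,0,1.5,-7.4,-4.4,6,1],[0,0,1.5,-7.4,-4.4,9,1],[0,0,1.5,-7.4,-4.4,12,1],[0,0,1.5,-7.4,-4.4,14.3,1],[0,0,1.5,-7.4,-4.4,14.3,1],[0,0,1.5,-7.4,-4.4,14.3,0.3],[0,0,1.5,-7.4,-4.4,14.3,0.3],[0,0,1.5,-7.4,-4.4,14.3,0.3],[0,0,1.5,-7.4,-4.4,14.3,0.3],[0,0,1.5,-7.4,-4.4,14.3,0.3]]])

```text
time_s: 2.9
tool_pos: [0.4766, -0.1953, 0.0101]
ee_rot: [[0.425, -0.905, 0.001], [-0.905, -0.425, -0.001], [0.001, -0.0, -1.0]]
contact_force: [-1.5, -0.2, 4.6]
width: 0.0596
```

```bash
python3 - <<'E'
from h import *
st(); im,c=snap("top","t1")
for q in ([.4768,.188,24.8],[.475,.185,20]):
    print(edgefit(im,c,[rect(130,95,3)],np.array(q)))
    
im,c=snap("wrist","w2")
E
```

```text
t 2.9 pos [ 0.4766 -0.1953  0.0101] phi -64.82 tilt [ 0.0008 -0.0008] F [-1.5 -0.2  4.6] w 0.0596
(array([ 0.47769619,  0.18987528, 22.20485643]), np.float64(0.5076764822006226))
(array([ 0.47769901,  0.18987664, 22.20416004]), np.float64(0.5077143311500549))
```

>>> apply_moves(series=[[[0,0,0,0,0,-1,0.3],[0,0,0,0,0,-3,0.3],[0,0,0,0,0,-6,0.3],[0,0,0,-2,-1,-8.5,0.3],[0,0,0,-6,-3,-9,0.3],[0,0,1,-11,-5.3,-9,0.3],[0,0,2,-16.5,-7.9,-9,0.3],[0,0,2.7,-22,-10.5,-9,0.3],[0,0,2.7,-27.5,-13,-9,0.3],[0,0,2.7,-32,-15.2,-9,0.3],[0,0,2.7,-34.8,-16.4,-9,0.3],[0,0,2.7,-34.8,-16.4,-9,0.3]]])

```text
time_s: 4.5
tool_pos: [0.4752, 0.1931, 0.0996]
ee_rot: [[0.388, -0.922, -0.001], [-0.922, -0.388, 0.001], [-0.002, 0.0, -1.0]]
contact_force: [-0.5, 0.2, -1.5]
width: 0.0599
```

```bash
python3 - <<'E'
from h import *
s=st(); im,c=snap("wrist","w3"); 
r=edgefit(im,c,[rect(130,95,3)],np.array([.4777,.19,22.2])); print(r)
z=s["tool_pos"][2]+.016
show(im,c,[([rect(130,95,3)],r[0])],"w3o",k=1)
goto([.4777,.1899,.0075],22.2)
E
```

```text
t 4.5 pos [0.4752 0.1931 0.0996] phi -67.19 tilt [-0.0009  0.0014] F [-0.5  0.2 -1.5] w 0.0599
(array([ 0.48377003,  0.19094134, 22.74808465]), np.float64(1.400320291519165))
t 4.55 pos [0.4757 0.1907 0.0994] phi -67.35 tilt [-0.001  -0.0002] F [ 0.3 -1.  -2.1] w 0.06
goto az 0.45 shift cm [ 0.15 -0.16  9.19]
```

View pics/w3o.png

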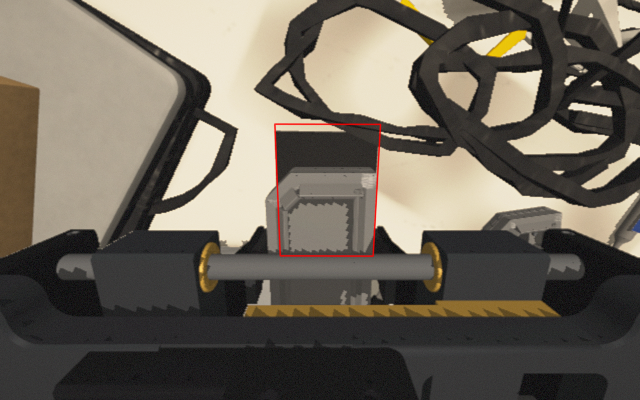

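The tray is held with its cut corner at upper left, hanging above the mat (near edge at row 131). I'll lower and release.

>>> apply_moves(series=[[[0,0,0,0.2,-0.2,3,0.3],[0,0,0,0.2,-0.2,6,0.3],[0,0,0,0.2,-0.2,8,0.3],[0,0,0,0.2,-0.2,9.1,0.3],[0,0,0,0.2,-0.2,9.2,0.3],[0,0,0,0.2,-0.2,9.2,0.3],[0,0,0,0.2,-0.2,9.2,1],[0,0,0,0.2,-0.2,9.2,1],[0,0,0,0.2,-0.2,7,1],[0,0,0,0.2,-0.2,4,1],[0,0,0,0.2,-0.2,0,1],[0,0,0,0.2,-0.2,-3,1]]])

```text
time_s: 6.05
tool_pos: [0.4796, 0.1891, 0.1315]
ee_rot: [[0.383, -0.924, 0.002], [-0.924, -0.383, 0.0], [0.001, -0.002, -1.0]]
contact_force: [0.4, -0.6, -1.4]
width: 0.0865
```

```bash
python3 - <<'E'
from h import *
st(); im,c=snap("top","t2"); 
th=np.linspace(0,2*np.pi,60,endpoint=False); Rd=[np.c_[np.cos(th)*.066,np.sin(th)*.066,0*th+.006]]
B=lambda z:rect(86,50,z,14)
for n,p,q in [("sq",[rect(124,86,6)],[.4762,-.1965,25]),("sqboss",[B(13)],[.4762,-.1965,25]),("rd",Rd,[.4844,-.3695,0]),("deep",[rect(96,60,42,14)],[.4835,-.3695,2]),("cover",[rect(96,60,12,14)],[.634,-.27,27]),("div",[rect(96,60,22,14)],[.492,-.012,29]),("plain",[rect(96,60,25,14)],[.4777,.1899,22.2])]:
    r=edgefit(im,c,p,np.array(q)); print(n,r[0].round(4),round(r[1],2))
goto([.47,-.32,.17],0)
E
```

```text
t 6.05 pos [0.4796 0.1891 0.1315] phi -67.5 tilt [0.0019 0.0002] F [ 0.4 -0.6 -1.4] w 0.0865
sq [ 0.4743 -0.1951 24.0832] 0.82
sqboss [ 0.4761 -0.1948 24.7089] 0.27
rd [ 0.4828 -0.3684  2.6302] 0.51
deep [ 0.4828 -0.3605  7.424 ] 0.39
cover [ 0.6378 -0.2677 28.5981] 0.64
div [ 4.89700e-01 -1.32000e-02  3.08687e+01] 0.53
plain [ 0.4425  0.1886 39.9196] 1.22
t 6.1 pos [0.4818 0.1901 0.1352] phi -67.49 tilt [0.0076 0.0014] F [2.1 0.8 2.3] w 0.0868
goto az 22.51 shift cm [46.67 20.6  -3.56]
```

>>> apply_moves(series=[[[0,0,0,4,2.3,-3.7,1],[0,0,3,9,5.1,-3.7,1],[0,0,8,14,7.9,-3.7,1],[0,0,15,19,10.7,-3.7,1],[0,0,20,24,13.6,-3.7,1],[0,0,22.5,29,16.4,-3.7,1],[0,0,22.5,34,19.2,-3.7,1],[0,0,22.5,39,22,-3.7,1],[0,0,22.5,43,24.3,-3.7,1],[0,0,22.5,43,24.3,-3.7,1],[0,0,22.5,43,24.3,-3.7,1],[0,0,22.5,43,24.3,-3.7,1]]])

```text
time_s: 7.6
tool_pos: [0.4197, -0.3, 0.1666]
ee_rot: [[0.002, -1.0, 0.0], [-1.0, -0.002, 0.0], [-0.0, -0.0, -1.0]]
contact_force: [-0.6, 1.0, 1.0]
width: 0.0871
```

```bash
python3 - <<'E'
from h import *
st(); im,c=snap("wrist","w4"); 
th=np.linspace(0,2*np.pi,60,endpoint=False); Rd=[np.c_[np.cos(th)*.066,np.sin(th)*.066,0*th+.006]]
B=rect(86,50,13,14); it=[]
for n,p,q in [("sq",[rect(124,86,6)],[.4762,-.1965,25]),("sqboss",[B],[.4762,-.1965,25]),("rd",Rd,[.4844,-.3695,0]),("deep",[rect(96,60,42,14)],[.4828,-.3685,4]),("cover",[rect(96,60,12,14)],[.634,-.27,27]),("div",[rect(96,60,22,14)],[.492,-.012,29])]:
    r=edgefit(im,c,p,np.array(q)); print(n,r[0].round(4),round(r[1],2)); it.append((p,r[0]))
show(im,c,it,"w4o",k=1.2)
E
```

```text
t 7.6 pos [ 0.4197 -0.3     0.1666] phi -89.86 tilt [0.0002 0.0001] F [-0.6  1.   1. ] w 0.0871
sq [ 0.4763 -0.197  25.4015] 0.55
sqboss [ 0.4754 -0.1984 24.0502] 1.03
rd [ 0.4838 -0.37    5.7828] 0.38
deep [ 0.4842 -0.3707  7.346 ] 0.43
cover [ 0.6301 -0.2702 26.7088] 4.2
div [ 4.98100e-01 -9.20000e-03  3.16554e+01] 0.15
```

View pics/w4o.png

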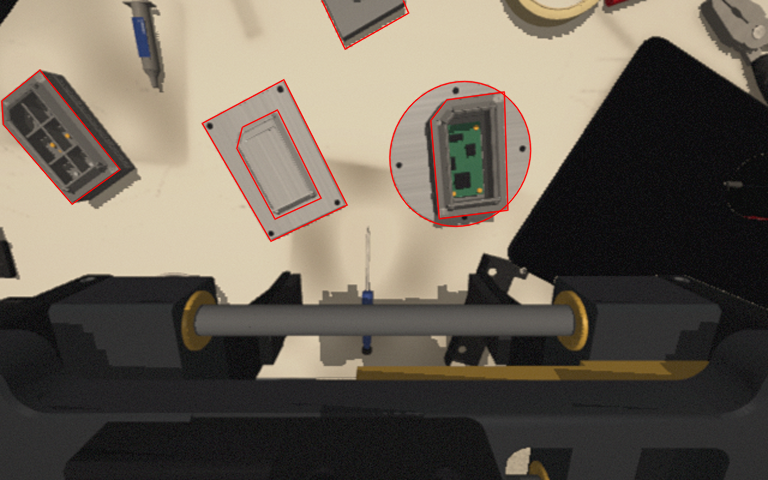

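```bash
python3 - <<'E'
from h import *
c=bot.camera_info("wrist"); im=cv2.imread("pics/w4.png"); g=im[:,:,1]
P=[]
for u,v in [(456,90),(522,148),(464,218),(399,165),(281,89),(209,126),(271,233),(337,202)]:
    u/=1.2;v/=1.2; x,y=int(u-5),int(v-5); w=np.clip(90-g[y:y+11,x:x+11].astype(float),0,None); yy,xx=np.mgrid[y:y+11,x:x+11]
    P.append([(w*xx).sum()/w.sum(),(w*yy).sum()/w.sum()])
W=unproj(P,c,.006)[:,:2]; print(W.round(4))
d=W[0]-W[2]; e=W[3]-W[1]; print("round yaw",np.degrees(np.arctan2(d[1],d[0])),np.degrees(np.arctan2(-e[0],e[1])),W[:4].mean(0),np.hypot(*d),np.hypot(*e))
d=W[5]-W[6]; e=W[4]-W[7]; print("sq yaw",[np.degrees(np.arctan2(a[1],a[0])) for a in(d,e)],W[4:].mean(0),np.hypot(*d),np.hypot(*e),np.hypot(*(W[5]-W[4])))
rgb=im[:,:,::-1].copy()
for z in (36+6,): 
  for q in ([.484,-.3705,3],[.484,-.3705,5]): print(edgefit(rgb,c,[rect(96,60,z,14)],np.array(q)), edgefit(rgb,c,[rect(96,60,z,14)[[0,3,4]]],np.array(q)))
v=rgb[:,:,::-1][50:200,310:460]; cv2.imwrite("pics/w4c.png",cv2.resize(v,None,fx=4,fy=4,interpolation=cv2.INTER_CUBIC))
E
```

```text
[[ 0.5418 -0.3632]
 [ 0.4919 -0.4284]
 [ 0.4254 -0.3785]
 [ 0.4763 -0.3131]
 [ 0.5425 -0.206 ]
 [ 0.5111 -0.1387]
 [ 0.4092 -0.1861]
 [ 0.4406 -0.2534]]
round yaw 7.517747643398809 7.677458567556008 [ 0.48382545 -0.37081608] 0.11737614571522073 0.1163466613584394
sq yaw [np.float64(24.978484334163294), np.float64(24.96020863352757)] [ 0.47584821 -0.19602698] 0.11234337690750025 0.11236285217110462 0.07427272432986698
(array([ 0.48424688, -0.37091614,  7.33266551]), np.float64(0.42701733112335205)) (array([ 0.48426704, -0.37091046,  7.14972685]), np.float64(0.7506402134895325))
(array([ 0.48422487, -0.37091693,  7.33366609]), np.float64(0.4267565906047821)) (array([ 0.48423292, -0.37091122,  7.16241939]), np.float64(0.750889003276825))
```

View pics/w4c.png

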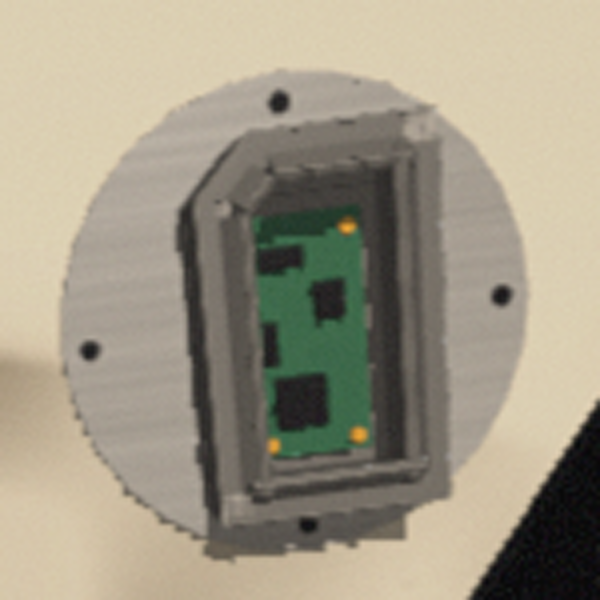

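Round dock holes and tray edges agree: round dock (0.484,-0.371) yaw 7.5°, rectangular dock (0.476,-0.196) yaw 25°. The deep tray has its cut corner at upper left (crop 240,135). Next, grasp the deep tray.

>>> apply_moves(series=[[[0,0,-7.3,3.5,-3.2,3,1],[0,0,-7.3,7.1,-6.45,6,1],[0,0,-7.3,7.1,-6.45,8,1],[0,0,-7.3,7.1,-6.45,8,1],[0,0,-7.3,7.1,-6.45,8,1],[0,0,-7.3,7.1,-6.45,8,1]]])

```text
time_s: 8.4
tool_pos: [0.4842, -0.3724, 0.0886]
ee_rot: [[0.127, -0.992, 0.002], [-0.992, -0.127, -0.002], [0.002, -0.002, -1.0]]
contact_force: [0.4, 0.8, -0.2]
width: 0.087
```

```bash
python3 -c "
from h import *
goto([.4841,-.3708,.012],7.4)"
```

```text
t 8.4 pos [ 0.4842 -0.3724  0.0886] phi -82.68 tilt [ 0.0023 -0.002 ] F [ 0.4  0.8 -0.2] w 0.087
goto az -0.08 shift cm [-0.18  0.    7.66]
```

>>> apply_moves(series=[[[0,0,0,-0.1,0,3,1],[0,0,0,-0.1,0,6,1],[0,0,0,-0.1,0,7.6,1],[0,0,0,-0.1,0,7.6,1],[0,0,0,-0.1,0,7.6,0.3],[0,0,0,-0.1,0,7.6,0.3],[0,0,0,-0.1,0,7.6,0.3],[0,0,0,-0.1,0,7.6,0.3],[0,0,0,-0.1,0,7.6,0.3],[0,0,0,-0.1,0,7.6,0.3]]])

```text
time_s: 9.65
tool_pos: [0.4838, -0.3716, 0.0111]
ee_rot: [[0.127, -0.992, 0.001], [-0.992, -0.127, -0.0], [0.0, -0.0, -1.0]]
contact_force: [-0.5, 1.4, 4.6]
width: 0.06
```

```bash
python3 -c "
from h import *
for i in range(4): st(); bot.get_image('side')
goto([.476,-.1963,.1],25)"
```

```text
t 9.65 pos [ 0.4838 -0.3716  0.0111] phi -82.71 tilt [ 0.0005 -0.0004] F [-0.5  1.4  4.6] w 0.06
t 9.7 pos [ 0.4838 -0.3717  0.0112] phi -82.71 tilt [ 0.0005 -0.0004] F [-1.3  0.9  5.9] w 0.0599
t 9.75 pos [ 0.4838 -0.3717  0.0111] phi -82.71 tilt [ 0.0005 -0.0004] F [-0.9  1.2  4.8] w 0.0598
t 9.8 pos [ 0.4838 -0.3717  0.0111] phi -82.71 tilt [ 0.0005 -0.0004] F [-1.5  1.7  5.5] w 0.0597
t 9.85 pos [ 0.4838 -0.3717  0.0111] phi -82.71 tilt [ 0.0005 -0.0004] F [-0.8  0.3  5.7] w 0.06
goto az -17.71 shift cm [-17.49  -1.46  -8.89]
```

>>> apply_moves(series=[[[0,0,0,0,0,-1,0.3],[0,0,0,0,0,-3,0.3],[0,0,0,0,0,-6,0.3],[0,0,-5,-4,-0.3,-7,0.3],[0,0,-11,-9,-0.7,-7,0.3],[0,0,-17.6,-14,-1.1,-7,0.3],[0,0,-17.6,-17.5,-1.4,-7,0.3],[0,0,-17.6,-17.5,-1.4,-7,0.3],[0,0,-17.6,-17.5,-1.4,-7,0.3],[0,0,-17.6,-17.5,-1.4,-7,0.3],[0,0,-17.6,-17.5,-1.4,-7,0.3]]])

```text
time_s: 11.22
tool_pos: [0.475, -0.1972, 0.0806]
ee_rot: [[0.419, -0.908, -0.0], [-0.908, -0.419, -0.0], [0.0, 0.0, -1.0]]
contact_force: [-0.6, -1.5, -1.6]
width: 0.0597
```

```bash
python3 - <<'E'
from h import *
s=st(); im,c=snap("wrist","w5"); z=(s["tool_pos"][2]-.0111+.042)*1000
r=edgefit(im,c,[rect(96,60,z,14)[[0,1,2,3]]],np.array([s["tool_pos"][0],s["tool_pos"][1],24.8])); print(r)
r2=edgefit(im,c,[rect(124,86,6)],np.array([.476,-.1963,25])); print(r2)
goto([.4761,-.1968,.0111],24.8)
E
```

```text
t 11.22 pos [ 0.475  -0.1972  0.0806] phi -65.21 tilt [-0.     -0.0001] F [-0.6 -1.5 -1.6] w 0.0597
(array([ 0.47533029, -0.19687711, 24.81538258]), np.float64(1.471379041671753))
(array([ 0.46652628, -0.20064662, 24.87865015]), np.float64(2.304643392562866))
t 11.28 pos [ 0.475  -0.197   0.0805] phi -65.19 tilt [-0.0001 -0.    ] F [ 0.3  0.3 -1.2] w 0.0598
goto az 0.01 shift cm [ 0.03 -0.1   6.94]
```

>>> apply_moves(series=[[[0,0,0,0,-0.1,2.5,0.3],[0,0,0,0,-0.1,4.5,0.3],[0,0,0,0,-0.1,5.5,0.3],[0,0,0,0,-0.1,6,0.3],[0,0,0,0,-0.1,6.4,0.3],[0,0,0,0,-0.1,6.7,0.3],[0,0,0,0,-0.1,6.95,0.3],[0,0,0,0,-0.1,7.0,0.3],[0,0,0,0,-0.1,7.0,0.3]]])

```text
time_s: 12.4
tool_pos: [0.4764, -0.1959, 0.0111]
ee_rot: [[0.421, -0.907, 0.001], [-0.907, -0.421, -0.0], [0.001, -0.0, -1.0]]
contact_force: [-1.9, 0.2, 4.6]
width: 0.0597
```

```bash
python3 - <<'E'
from h import *
s=st(); im,c=snap("wrist","w6")
v=im[:,:,::-1][40:240,200:440]; cv2.imwrite("pics/w6c.png",cv2.resize(v,None,fx=2.5,fy=2.5,interpolation=cv2.INTER_CUBIC))
E
```

```text
t 12.4 pos [ 0.4764 -0.1959  0.0111] phi -65.11 tilt [ 0.0006 -0.0005] F [-1.9  0.2  4.6] w 0.0597
```

>>> apply_moves(series=[[[0,0,0,0,0,0,1],[0,0,0,0,0,0,1],[0,0,0,0,0,-3,1],[0,0,0,0,0,-8,1],[0,0,0,-5,-2.3,-10,1],[0,0,0,-10,-4.7,-10,1],[0,0,1,-15.5,-7.2,-10,1],[0,0,2.4,-21,-9.8,-10,1],[0,0,2.4,-26.5,-12.3,-10,1],[0,0,2.4,-31,-14.4,-10,1],[0,0,2.4,-35,-16.3,-10,1],[0,0,2.4,-35,-16.3,-10,1]]])

```text
time_s: 13.95
tool_pos: [0.4756, 0.1949, 0.1106]
ee_rot: [[0.389, -0.921, -0.0], [-0.921, -0.389, 0.002], [-0.002, -0.001, -1.0]]
contact_force: [0.2, -0.1, -0.2]
width: 0.087
```

>>> apply_moves(series=[[[0,0,0,0,0,0,1],[0,0,0,0,0,0,1]]])

```text
time_s: 14.2
tool_pos: [0.4768, 0.1886, 0.1103]
ee_rot: [[0.38, -0.925, -0.0], [-0.925, -0.38, -0.001], [0.001, 0.001, -1.0]]
contact_force: [0.8, 0.4, -0.9]
width: 0.0871
```

```bash
python3 - <<'E'
from h import *
goto([.4773,.1893,.0085],22.6)
im,c=snap("wrist","w7"); r=edgefit(im,c,[rect(96,60,25,14)[[0,1,2,3]]],np.array([.4777,.19,22.6])); print(r)
im,c=snap("top","t3"); it=[]
for n,p,q in [("sq",[rect(124,86,6)],[.4762,-.1965,25]),("deep",[rect(96,60,42,14)],[.476,-.1965,25]),("rdboss",[rect(86,50,13,14)],[.4838,-.3708,7.5]),("cover",[rect(96,60,12,14)],[.634,-.27,27]),("div",[rect(96,60,22,14)],[.492,-.012,29])]:
    r=edgefit(im,c,p,np.array(q)); print(n,r[0].round(4),round(r[1],2)); it.append((p,r[0]))
show(im,c,it,"t3o",(700,300,1500,760),3)
E
```

```text
t 14.2 pos [0.4768 0.1886 0.1103] phi -67.66 tilt [-0.0003 -0.001 ] F [ 0.8  0.4 -0.9] w 0.0871
goto az -0.26 shift cm [-0.06 -0.08 10.18]
(array([ 0.47916833,  0.188503  , 22.34027601]), np.float64(0.8919647336006165))
sq [ 0.4738 -0.1951 24.0468] 0.67
deep [ 0.4765 -0.1948 24.9007] 0.51
rdboss [ 0.4836 -0.3684  7.155 ] 0.42
cover [ 0.6377 -0.2678 29.0411] 0.64
div [ 4.8980e-01 -1.3200e-02  3.0868e+01] 0.52
```

View pics/t3o.png

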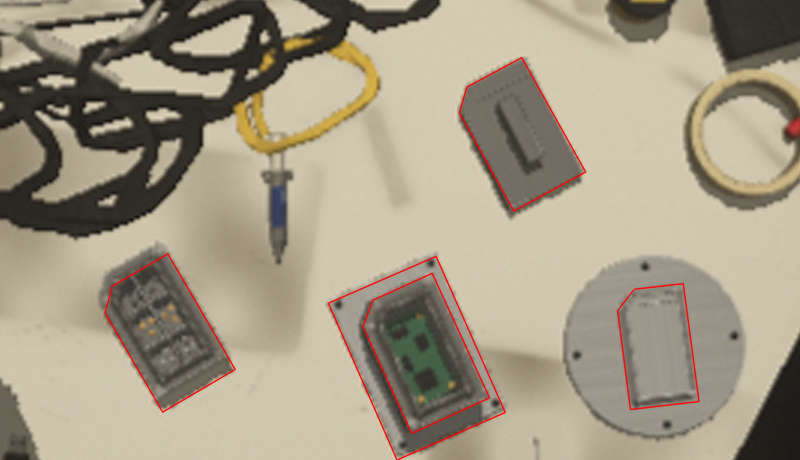

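Deep tray is seated in the rectangular dock with the cut corner matched. The boss of the round dock is visible with its cut corner at upper left. Now I regrip the plain tray.

>>> apply_moves(series=[[[0,0,0,-0.05,-0.1,3,1],[0,0,0,-0.05,-0.1,6,1],[0,0,0,-0.05,-0.1,9,1],[0,0,0,-0.05,-0.1,10.2,1],[0,0,0,-0.05,-0.1,10.2,1],[0,0,0,-0.05,-0.1,10.2,0.3],[0,0,0,-0.05,-0.1,10.2,0.3],[0,0,0,-0.05,-0.1,10.2,0.3],[0,0,0,-0.05,-0.1,10.2,0.3],[0,0,0,-0.05,-0.1,10.2,0.3]]])

```text
time_s: 15.55
tool_pos: [0.4781, 0.1908, 0.0092]
ee_rot: [[0.382, -0.924, 0.001], [-0.924, -0.382, -0.001], [0.001, -0.001, -1.0]]
contact_force: [0.7, -3.1, 5.0]
width: 0.0597
```

```bash
python3 -c "
from h import *
goto([.4838,-.3708,.13],7.5)"
```

```text
t 15.55 pos [0.4781 0.1908 0.0092] phi -67.53 tilt [ 0.0013 -0.0007] F [ 0.7 -3.1  5. ] w 0.0597
goto az 14.97 shift cm [ 52.13  20.93 -12.05]
```

>>> apply_moves(series=[[[0,0,0,0,0,-1.5,0.3],[0,0,0,0,0,-5,0.3],[0,0,0,0,0,-9,0.3],[0,0,0,3,1.2,-12,0.3],[0,0,2,8,3.2,-12,0.3],[0,0,4,13,5.2,-12,0.3],[0,0,7,18,7.2,-12,0.3],[0,0,10,23,9.2,-12,0.3],[0,0,13,28,11.2,-12,0.3],[0,0,15,33,13.2,-12,0.3],[0,0,15,38,15.3,-12,0.3],[0,0,15,42,16.9,-12,0.3]]])

```text
time_s: 17.05
tool_pos: [0.4815, -0.2632, 0.1289]
ee_rot: [[0.129, -0.992, 0.0], [-0.992, -0.129, 0.0], [-0.0, -0.0, -1.0]]
contact_force: [0.1, 1.0, -1.9]
width: 0.0599
```

```bash
python3 -c "
from h import *
goto([.4838,-.3708,.085],7.5)"
```

```text
t 17.05 pos [ 0.4815 -0.2632  0.1289] phi -82.57 tilt [0.0004 0.0005] F [ 0.1  1.  -1.9] w 0.0599
goto az -0.07 shift cm [10.7   1.16  4.39]
```

>>> apply_moves(series=[[[0,0,0,3,0.3,1,0.3],[0,0,0,7,0.8,2,0.3],[0,0,0,10,1.1,3,0.3],[0,0,0,10.7,1.2,4.4,0.3],[0,0,0,10.7,1.2,4.4,0.3],[0,0,0,10.7,1.2,4.4,0.3]]])

```text
time_s: 17.8
tool_pos: [0.4847, -0.3671, 0.0848]
ee_rot: [[0.133, -0.991, 0.0], [-0.991, -0.133, 0.001], [-0.001, -0.001, -1.0]]
contact_force: [-0.5, 0.8, -0.9]
width: 0.0599
```

```bash
python3 - <<'E'
from h import *
s=st(); im,c=snap("wrist","w8"); z=(s["tool_pos"][2]-.0062+.022)*1000
r=edgefit(im,c,[rect(96,60,z,14)[[0,1,2,3]]],np.array([*s["tool_pos"][:2],7.5])); print(r)
# visible far part only: front edge & sides
goto([.4838,-.3708,.0122],7.5)
show(im,c,[([rect(96,60,z,14)],r[0])],"w8o",(150,100,620,420),1.5)
E
```

```text
t 17.8 pos [ 0.4847 -0.3671  0.0848] phi -82.37 tilt [0.0004 0.0011] F [-0.5  0.8 -0.9] w 0.0599
(array([ 0.48384894, -0.36629526,  8.3290593 ]), np.float64(1.5504074096679688))
t 17.85 pos [ 0.4848 -0.3674  0.0852] phi -82.37 tilt [0.0008 0.0004] F [ 0.3 -0.1 -1.7] w 0.0598
goto az 0.13 shift cm [0.33 0.15 7.3 ]
```

View pics/w8o.png

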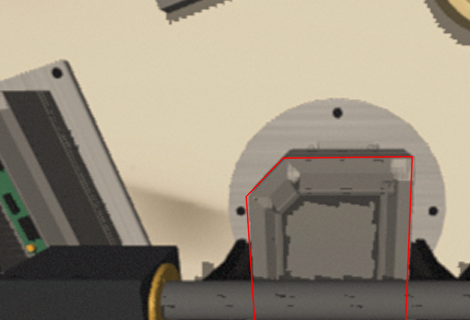

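The tray hangs above the round dock, cut corner at upper left and aligned to within about 2 mm. Descending.

>>> apply_moves(series=[[[0,0,0,0.2,0.05,2,0.3],[0,0,0,0.3,0.05,4,0.3],[0,0,0,0.3,0.05,5.5,0.3],[0,0,0,0.3,0.05,6.2,0.3],[0,0,0,0.3,0.05,6.6,0.3],[0,0,0,0.3,0.05,6.9,0.3],[0,0,0,0.3,0.05,7.2,0.3],[0,0,0,0.3,0.05,7.35,0.3],[0,0,0,0.3,0.05,7.35,0.3]]])

```text
time_s: 18.98
tool_pos: [0.484, -0.3724, 0.0122]
ee_rot: [[0.13, -0.991, 0.0], [-0.991, -0.13, -0.001], [0.001, -0.0, -1.0]]
contact_force: [-2.0, 1.0, 5.1]
width: 0.06
```

```bash
python3 -c "
from h import *
st();goto([.4838,-.3708,.0122],7.5)"
```

```text
t 18.98 pos [ 0.484  -0.3724  0.0122] phi -82.51 tilt [ 0.0003 -0.0006] F [-2.   1.   5.1] w 0.06
t 18.98 pos [ 0.484  -0.3724  0.0122] phi -82.51 tilt [ 0.0003 -0.0006] F [-2.   1.   5.1] w 0.06
goto az -0.01 shift cm [-0.16  0.   -0.  ]
```

>>> apply_moves(series=[[[0,0,0,0,0,0,1],[0,0,0,0,0,0,1],[0,0,0,0,0,-3,1],[0,0,0,0,0,-8,1],[0,0,-3,-4,0,-13,1],[0,0,-8,-9,-0.2,-13.8,1],[0,0,-13,-15,-0.3,-13.8,1],[0,0,-18,-21,-0.4,-13.8,1],[0,0,-23.5,-27,-0.5,-13.8,1],[0,0,-23.5,-33.5,-0.7,-13.8,1],[0,0,-23.5,-33.5,-0.7,-13.8,1],[0,0,-23.5,-33.5,-0.7,-13.8,1]]])

```text
time_s: 20.48
tool_pos: [0.4472, -0.0395, 0.1491]
ee_rot: [[0.515, -0.857, 0.001], [-0.857, -0.515, -0.001], [0.001, 0.0, -1.0]]
contact_force: [-0.6, -0.2, -0.1]
width: 0.0871
```

```bash
python3 - <<'E'
from h import *
s=st(); im,c=snap("wrist","w9"); it=[]
for p in ([rect(96,60,22,14)],[rect(96,60,22,14),rect(96,60,0,14)[[0,4,3]]]):
    r=edgefit(im,c,p,np.array([.49,-.0125,30])); print(r); it.append((p,r[0]))
d=([rect(96,60,42,14)],edgefit(im,c,[rect(96,60,42,14)],np.array([.4762,-.1962,25]))[0]); print(d[1])
show(im,c,[it[0],d],"w9o",None,1.2)
goto([*r[0][:2],.05],r[0][2])
E
```

```text
t 20.48 pos [ 0.4472 -0.0395  0.1491] phi -58.98 tilt [ 0.0005 -0.0009] F [-0.6 -0.2 -0.1] w 0.0871
(array([ 4.93566152e-01, -1.22370704e-02,  3.04363159e+01]), np.float64(0.8160931468009949))
(array([ 4.98070307e-01, -9.34322390e-03,  3.10467797e+01]), np.float64(1.0944421291351318))
[ 0.47732496 -0.17846904 26.90081236]
t 20.52 pos [ 0.4472 -0.0403  0.149 ] phi -59.08 tilt [ 0.0003 -0.0006] F [-1.2 -0.2 -0.1] w 0.0871
goto az -0.13 shift cm [-0.05 -5.96  9.9 ]
```

View pics/w9o.png

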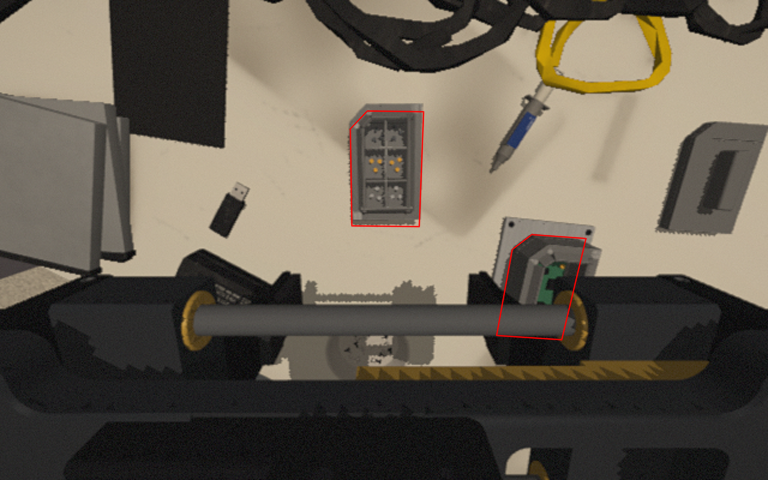

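The divided tray's true far edge (row 104) lies about 5 mm beyond the first fit. The second fit (0.498,-0.009, 31°) agrees with the earlier one, so I use it. The cover is at (715,180) and the syringe is clear at (515,130).

>>> apply_moves(series=[[[0,0,0,0,-3,3,1],[0,0,0,0,-5.9,6,1],[0,0,0,0,-5.9,9,1],[0,0,0,0,-5.9,12,1],[0,0,0,0,-5.9,14.2,1],[0,0,0,0,-5.9,14.2,1],[0,0,0,0,-5.9,14.2,0.3],[0,0,0,0,-5.9,14.2,0.3],[0,0,0,0,-5.9,14.2,0.3],[0,0,0,0,-5.9,14.2,0.3],[0,0,0,0,-5.9,14.2,0.3]]])

```text
time_s: 21.9
tool_pos: [0.4982, -0.0091, 0.0077]
ee_rot: [[0.515, -0.857, 0.001], [-0.857, -0.515, -0.001], [0.001, -0.001, -1.0]]
contact_force: [-0.7, -1.2, 5.3]
width: 0.0599
```

```bash
python3 -c "
from h import *
goto([.476,-.1965,.13],24.9)"
```

```text
t 21.9 pos [ 0.4982 -0.0091  0.0077] phi -59.01 tilt [ 0.0012 -0.0008] F [-0.7 -1.2  5.3] w 0.0599
goto az 6.09 shift cm [ 14.94  11.55 -12.22]
```

>>> apply_moves(series=[[[0,0,0,0,0,-1.5,0.3],[0,0,0,0,0,-5,0.3],[0,0,0,0,0,-9,0.3],[0,0,2,3,2.3,-10.5,0.3],[0,0,4,7,5.4,-10.5,0.3],[0,0,6.1,11,8.5,-10.5,0.3],[0,0,6.1,14,10.8,-10.5,0.3],[0,0,6.1,14.9,11.5,-10.5,0.3],[0,0,6.1,14.9,11.5,-10,0.3],[0,0,6.1,14.9,11.5,-9.5,0.3],[0,0,6.1,14.9,11.5,-9,0.3],[0,0,6.1,14.9,11.5,-9,0.3]]])

```text
time_s: 23.4
tool_pos: [0.4755, -0.1946, 0.0964]
ee_rot: [[0.422, -0.906, -0.001], [-0.906, -0.422, 0.001], [-0.001, 0.001, -1.0]]
contact_force: [-0.5, -0.3, -1.8]
width: 0.0595
```

```bash
python3 - <<'E'
from h import *
s=st(); im,c=snap("wrist","w10"); z=(s["tool_pos"][2]-.0077+.022)*1000
q=np.array([*s["tool_pos"][:2],24.9])
r=edgefit(im,c,[rect(96,60,z,14)[[0,1,2,3]]],q); print(r)
goto([.476,-.1965,.0497],24.9)
show(im,c,[([rect(96,60,z,14)],q),([rect(96,60,42,14),rect(124,86,6)],[.476,-.1963,25])],"w10o",(250,100,730,420),1.5)
E
```

```text
t 23.4 pos [ 0.4755 -0.1946  0.0964] phi -65.01 tilt [-0.0012  0.0006] F [-0.5 -0.3 -1.8] w 0.0595
(array([ 0.47495042, -0.19413043, 26.19499504]), np.float64(1.3147001266479492))
t 23.45 pos [ 0.4758 -0.1949  0.0968] phi -65.04 tilt [-0.0005  0.0003] F [ 0.   0.2 -1.2] w 0.0593
goto az 0.06 shift cm [0.15 0.04 4.71]
```

View pics/w10o.png

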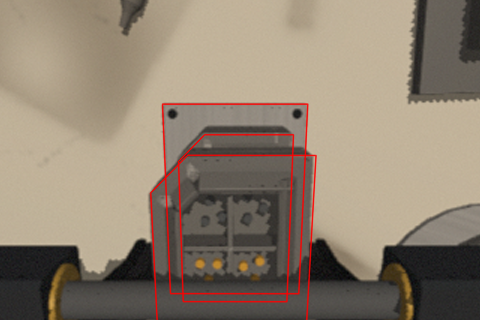

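The held tray and the deep tray line up with their model outlines (rims at rows 135 and 155, both cut corners left). Lowering.

>>> apply_moves(series=[[[0,0,0,0.1,0,1.5,0.3],[0,0,0,0.1,0,2.8,0.3],[0,0,0,0.1,0,3.4,0.3],[0,0,0,0.1,0,3.8,0.3],[0,0,0,0.1,0,4.1,0.3],[0,0,0,0.1,0,4.4,0.3],[0,0,0,0.1,0,4.65,0.3],[0,0,0,0.1,0,4.75,0.3],[0,0,0,0.1,0,4.75,0.3]]])

```text
time_s: 24.58
tool_pos: [0.4763, -0.1967, 0.0498]
ee_rot: [[0.421, -0.907, 0.0], [-0.907, -0.421, -0.0], [0.0, -0.0, -1.0]]
contact_force: [-1.2, -1.6, 0.8]
width: 0.0595
```

```bash
python3 -c "
from h import *
st();goto([.62,-.28,.18],27)"
```

```text
t 24.57 pos [ 0.4763 -0.1967  0.0498] phi -65.11 tilt [ 0.0001 -0.0003] F [-1.2 -1.6  0.8] w 0.0595
t 24.57 pos [ 0.4763 -0.1967  0.0498] phi -65.11 tilt [ 0.0001 -0.0003] F [-1.2 -1.6  0.8] w 0.0595
goto az -2.11 shift cm [ 13.61  -9.53 -13.01]
```

>>> apply_moves(series=[[[0,0,0,0,0,0.1,0.3],[0,0,0,0,0,0.15,0.3],[0,0,0,0,0,0.1,1],[0,0,0,0,0,0,1],[0,0,0,0,0,-2,1],[0,0,0,0,0,-6,1],[0,0,-1,3,-1.4,-11,1],[0,0,-2,8,-3.7,-11,1],[0,0,-2,13.4,-6.3,-11,1],[0,0,-2,13.4,-6.3,-11,1],[0,0,-2,13.4,-6.3,-11,1]]])

```text
time_s: 25.95
tool_pos: [0.5893, -0.2909, 0.1585]
ee_rot: [[0.453, -0.892, -0.001], [-0.892, -0.453, 0.002], [-0.002, 0.001, -1.0]]
contact_force: [-0.0, 0.2, 0.6]
width: 0.087
```

```bash
python3 - <<'E'
from h import *
s=st(); im,c=snap("wrist","w11"); it=[]
P=[rect(96,60,12,14),rect(50,14,28)]
for p in (P[:1],P):
  r=edgefit(im,c,p,np.array([.634,-.27,27.5])); print(r); it.append((p,r[0]))
t,ct=snap("top","t4")
for z in (64,): print("div on stack",edgefit(t,ct,[rect(96,60,z,14)],np.array([.476,-.1963,25])))
goto([*r[0][:2],.012],r[0][2])
a=cv2.imread("pics/t4.png")[150:270,320:480]
show(im,c,it[1:],"w11o",(150,0,750,400),1.3)
b=cv2.imread("pics/w11o.png"); a=cv2.resize(a,None,fx=1.2,fy=1.2) if 0 else a
b[400-120-20:380,0:160]=a; cv2.imwrite("pics/w11o.png",b)
E
```

```text
t 25.95 pos [ 0.5893 -0.2909  0.1585] phi -63.09 tilt [-0.0015  0.0015] F [-0.   0.2  0.6] w 0.087
(array([ 0.63790854, -0.26834653, 26.96926887]), np.float64(0.5501816272735596))
(array([ 0.63773286, -0.2679293 , 26.89382162]), np.float64(0.7574430108070374))
div on stack (array([ 0.47604275, -0.19594749, 24.1709315 ]), np.float64(0.33322688937187195))
t 26.05 pos [ 0.5893 -0.2905  0.1599] phi -63.05 tilt [-0.0001  0.    ] F [0.  0.  0.9] w 0.0873
goto az 0.06 shift cm [ 0.18 -5.34 14.79]
```

View pics/w11o.png

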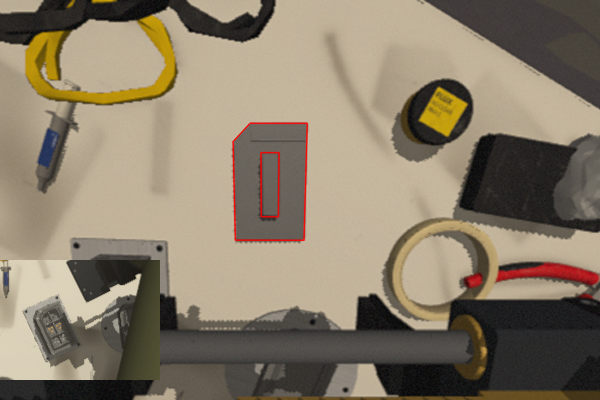

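The cover's outline and bar fit well, at (270,182) in the view. The inset shows the divided tray sitting on the deep tray. Grasping the bar now.

>>> apply_moves(series=[[[0,0,0,0.15,-2.7,3,1],[0,0,0,0.15,-5.3,6,0.6],[0,0,0,0.15,-5.3,9,0.5],[0,0,0,0.15,-5.3,12,0.5],[0,0,0,0.15,-5.3,13.8,0.5],[0,0,0,0.15,-5.3,14.45,0.5],[0,0,0,0.15,-5.3,14.45,0],[0,0,0,0.15,-5.3,14.45,0],[0,0,0,0.15,-5.3,14.45,0],[0,0,0,0.15,-5.3,14.45,0],[0,0,0,0.15,-5.3,14.45,0],[0,0,0,0.15,-5.3,14.45,0]]])

```text
time_s: 27.55
tool_pos: [0.6381, -0.2692, 0.0157]
ee_rot: [[0.452, -0.892, 0.001], [-0.892, -0.452, -0.001], [0.001, -0.001, -1.0]]
contact_force: [-0.7, 0.4, 4.0]
width: 0.0141
```

```bash
python3 -c "
from h import *
st();goto([.4763,-.1965,.14],24.9)"
```

```text
t 27.55 pos [ 0.6381 -0.2692  0.0157] phi -63.11 tilt [ 0.0009 -0.0005] F [-0.7  0.4  4. ] w 0.0141
t 27.55 pos [ 0.6381 -0.2692  0.0157] phi -63.11 tilt [ 0.0009 -0.0005] F [-0.7  0.4  4. ] w 0.0141
goto az 1.99 shift cm [-13.79  11.14 -12.44]
```

>>> apply_moves(series=[[[0,0,0,0,0,-1.5,0],[0,0,0,0,0,-5,0],[0,0,0,0,0,-9.5,0],[0,0,1,-3,2.4,-12,0],[0,0,2,-7,5.7,-12,0],[0,0,2,-11,8.9,-12,0],[0,0,2,-13.8,11.1,-12,0],[0,0,2,-13.8,11.1,-11,0],[0,0,2,-13.8,11.1,-10,0],[0,0,2,-13.8,11.1,-10,0],[0,0,2,-13.8,11.1,-10,0]]])

```text
time_s: 28.92
tool_pos: [0.4769, -0.1962, 0.1148]
ee_rot: [[0.421, -0.907, -0.0], [-0.907, -0.421, 0.001], [-0.001, -0.0, -1.0]]
contact_force: [-0.2, -0.5, -1.5]
width: 0.0138
```

```bash
python3 - <<'E'
from h import *
s=st(); im,c=snap("wrist","w12"); z=(s["tool_pos"][2]-.0157+.012)*1000
q=np.array([*s["tool_pos"][:2],24.9])
goto([.4762,-.1965,.0797],24.9)
show(im,c,[([rect(96,60,z,14)],q),([rect(96,60,64,14),rect(124,86,6)],[.4762,-.1965,25])],"w12o",(250,60,730,420),1.5)
E
```

```text
t 28.93 pos [ 0.4769 -0.1962  0.1148] phi -65.11 tilt [-0.0001  0.0007] F [-0.2 -0.5 -1.5] w 0.0138
t 28.98 pos [ 0.477  -0.1963  0.115 ] phi -65.11 tilt [0.0002 0.0004] F [-0.3 -1.6 -1.9] w 0.0139
goto az -0.01 shift cm [-0.01  0.08  3.53]
```

View pics/w12o.png

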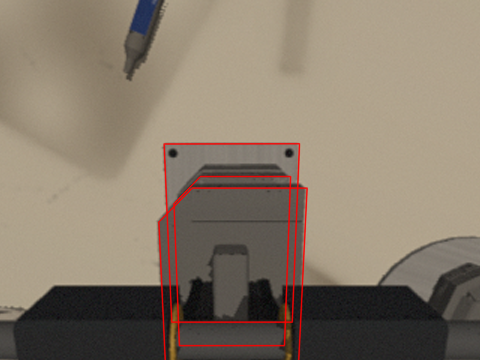

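The cover's outline and the stack agree with the models, cut corners both at left. Lowering with a light press.

>>> apply_moves(series=[[[0,0,0,0,0.05,1,0],[0,0,0,0,0.05,1.8,0],[0,0,0,0,0.05,2.3,0],[0,0,0,0,0.05,2.7,0],[0,0,0,0,0.05,3,0],[0,0,0,0,0.05,3.3,0],[0,0,0,0,0.05,3.5,0],[0,0,0,0,0.05,3.65,0],[0,0,0,0,0.05,3.7,0],[0,0,0,0,0.05,3.7,0]]])

```text
time_s: 30.22
tool_pos: [0.4759, -0.1964, 0.0796]
ee_rot: [[0.421, -0.907, -0.0], [-0.907, -0.421, -0.001], [0.001, 0.0, -1.0]]
contact_force: [-3.8, 1.5, 9.5]
width: 0.0136
```

```bash
python3 -c "
from h import *
st()"
```

```text
t 30.23 pos [ 0.4759 -0.1964  0.0796] phi -65.11 tilt [-0.0001 -0.0007] F [-3.8  1.5  9.5] w 0.0136
```

>>> apply_moves(series=[[[0,0,0,0,0,0,0.5],[0,0,0,0,0,0,0.5],[0,0,0,0,0,-1,0.5],[0,0,0,0,0,-4,0.5],[0,0,0,0,0,-9,0.5],[0,0,5,4,4,-11,0.6],[0,0,10,9.8,8,-11,1],[0,0,15,9.8,10.5,-11,1],[0,0,15,9.8,10.5,-11,1],[0,0,15,9.8,10.5,-11,1],[0,0,15,9.8,10.5,-11,1],[0,0,15,9.8,10.5,-11,1]]])

```text
time_s: 31.72
tool_pos: [0.4226, -0.3284, 0.1881]
ee_rot: [[0.174, -0.985, 0.0], [-0.985, -0.174, 0.0], [0.0, -0.0, -1.0]]
contact_force: [-0.8, -1.0, -0.3]
width: 0.0866
```

```bash
python3 - <<'E'
from h import *
st(); im,c=snap("wrist","w13"); it=[]
for n,z,q in [("cover",76,[.476,-.1963,25]),("plain",28,[.484,-.3708,7.5])]:
    p=[rect(96,60,z,14)]; r=edgefit(im,c,p,np.array(q)); print(n,r); it.append((p,q))
show(im,c,it,"w13o",(0,0,768,380),1.2)
s,cs=snap("side","s1"); v=s[:,:,::-1][170:320,250:450]; cv2.imwrite("pics/s1c.png",cv2.resize(v,None,fx=4,fy=4,interpolation=cv2.INTER_CUBIC))
E
```

```text
t 31.73 pos [ 0.4226 -0.3284  0.1881] phi -79.98 tilt [0.0002 0.    ] F [-0.8 -1.  -0.3] w 0.0866
cover (array([ 0.47582743, -0.1957117 , 25.04538576]), np.float64(0.29177340865135193))
plain (array([ 0.48369282, -0.37230323,  7.81922363]), np.float64(0.4503100514411926))
```

View pics/w13o.png

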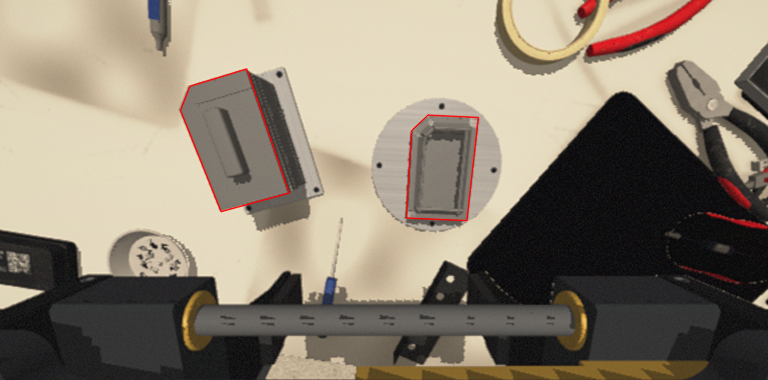

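View pics/s1c.png

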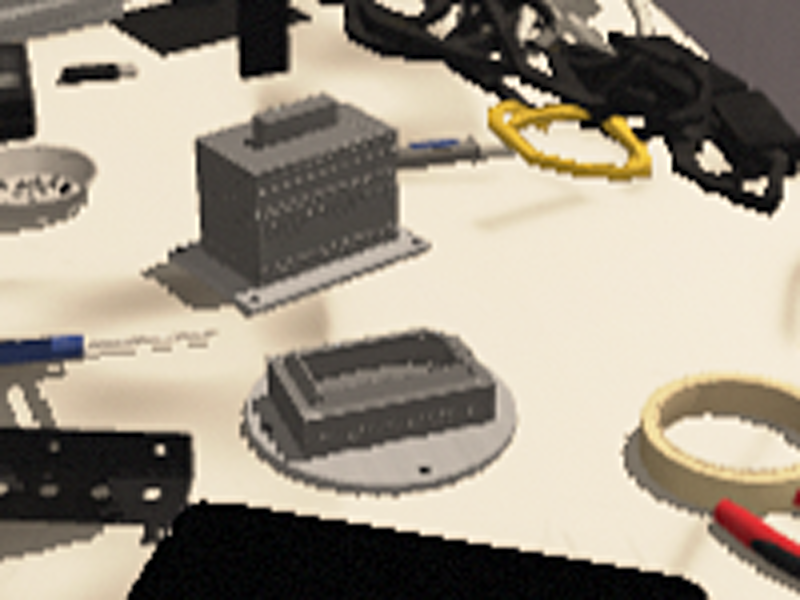

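The stack is flush with no gaps, cut corners match, and the plain tray is seated on the round dock. The driver, syringe and stick show no sign of having been moved. Handing in.

```bash
python3 -c "
from workcell import bot
print(bot.sign_off())"
```

```text
the job is handed in; nothing more can be done
None
```

I did the swap and built the stack, and handed the job in at about 32 s of the 144 s; no verdict was reported.

**What I did:**
1. I parked the plain tray on the mat.
2. I moved the deep tray from the round dock to the rectangular dock.
3. I moved the plain tray from the mat to the round dock.
4. I stacked the six-compartment tray on the deep tray and closed the stack with the cover.
5. The gripper is open and clear of everything.

**Last checks:**
- **Heights:** each part stopped within 0.1 mm of its computed seated height. The highest force I read was about 10 N, while pressing the cover on.
- **Cover:** the final camera fit puts it at its seated height, within 1 mm and 0.1° of the rectangular dock.
- **Plain tray:** it fits at seated height, about 1.5 mm sideways and 0.3° off the round dock, which is inside the 2 mm play.
- **Pictures:** the side view shows the stack flush with no visible gap. The wrist view shows the cut corners of the cover and the plain tray matching their docks. I checked the deep and six-compartment trays' corners when I placed them.
- **Bystanders:** the screwdriver, the syringe and the USB stick look undisturbed, but I did not measure their positions again at the end.

**Checks that disagreed:** some early camera fits failed or were several millimetres off, including the deep tray, the cover and the first close fit of the six-compartment tray. I replaced these with fits that agreed with a second view or with the dock holes.

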